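# Find the loose graver handle

### The arm

A 7-joint arm with a two-finger parallel gripper is mounted at the origin on the work surface. World frame = base frame: x ahead of the robot, y to its left, z up, the work surface at z = 0. Lengths are in m, angles in rad, forces in N, time in s.
With the tool pointing down it reaches from about 0.4 to 0.85 m from the base axis. Payload 10.4 kg.
Tool frame: the origin (TCP) lies between the finger pads; the fingertips stand 8 mm ahead of it and the grasp point (between the pads) lies 11 mm behind it; z points along the fingers, x is the direction in which the jaws open and shut, and the axes are right-handed (so a half turn about z gives the same grasp; the last joint's range is limited). The gripper opens to 87 mm and grips with 3 to 60 N. Pads are 19 mm wide; open, the fingers measure 117 mm over their backs; the gripper's body (75 mm by 190 mm) begins 51 mm behind the grasp point.
Start: joints at [-1.236, 0.332, -0.065, 1.46, 0.022, 1.35, -0.088], TCP at [0.219, 0.585, 0.203] pointing down, gripper open.
Joint ranges: [-2.6, 2.6], [-0.5, 2.12], [-1.47, 1.34], [0.16, 2.42], [-1.27, 4.41], [0.06, 2.06], [-2.6, 2.6]. Speed limits (rad/s): [2.22, 2.22, 2.79, 2.79, 3.14, 3.14, 3.14].

### API

Orientations are given as a unit quaternion [x, y, z, w].
In Python, from bench import r, viewer gives the robot as it stands.
- The arm moves only by the tool apply_moves, never from a script. Its argument "increments" is a list of rows, each an object with "grip": the closure in counts, from 0 (fully open) to 255 (shut); "xyz": the shift along the tool's x, y, z in mm, a list of three; "rotation": the turn, a rotation vector about the tool's x, y, z in degrees, a list of three. A call has 1 to 5 rows; each row is the pose to reach, as a shift and turn from the pose measured when the call began, along the tool's axes at that moment; what a row does not reach only later rows make up. A row lasts 1/8 s, in which the tool goes at most 62.5 mm and 10.7 degrees, less where a joint would pass 70% of its speed; a pose out of reach is approached as far as the arm can. A call with a gripper value outside its range is refused whole. The fingers move at their own pace and stop on an object; "squeeze" is the grip in N (left out, the last holds). Time passes only in rows, so rows that repeat a pose let the fingers close. It gives the time, the measured TCP pose, the force and the opening at its end, in the units of the state.
- r.read_state(): the state, without advancing time (a new reading comes with each control period).
- viewer.camera(name): name is "side" or "top" or "wrist"; returns a dict with "img" (480x640x3 uint8, blue, green, red), "range_z" (480x640 float32, m along the optical axis (not along the pixel's ray), 0 where there is no reading), "vertical_fov" (degrees; the focal length in pixels is half the picture's height over the tangent of half this angle, whatever the lens; pixels are square), "cx", "cy" (the principal point, pixels), "rvec" (rotation vector, rad) and "tvec" (3), from world to camera coordinates, as OpenCV has them. Camera axes: x right, y down, z forward; pixel columns grow to the right and rows downward; lengths in m; the calibration is good to about 2 mm. A picture is of the moment at which its call begins.
- r.close_job(): hands the job in, once; it reports no verdict.
The state is a dict: "time": time; "joint_positions": joint angles; "joint_vel": joint speeds; "joint_torque": joint torques, N m; "ee_pos": TCP position; "eef_rot": TCP orientation; "ft_force": force on the tool from outside, world axes, zero at the start; "torque": the same for the moment, N m; "width": finger opening in m.
Only numpy, scipy, OpenCV 4.12 (cv2) and the standard library are available. Lean on these libraries where they do the work, as an engineer would, in place of code of your own. Each camera call takes 0.05 s, during which the arm holds its last target.

### The job

One of the three wooden handles on the graver block has worked loose on its shank. Take hold of the handles and gently wiggle them side to side, never so hard that you lever a graver over or draw it up in the block, until you feel the one with play (rock it until it stops, while it is still seated); then pull that one off and stand it upright on the floor of the repair tray without dropping it. Leave the tight handles seated and do not disturb anything else, including the brass plug in the tray.

Things in the scene. Friction and masses are not known exactly. Their poses are not given: they have to be found in the camera images.
- handle_a: turned wooden graver handle, upright, 98 mm long: 27 mm brass ferrule at the bottom, ball knob at the top, 30 mm across, centred 83 mm above its underside; about 60 g; origin at the centre of its underside, z up its length. A bore in its underside, 14 mm wide (11 mm at its mouth), 42 mm deep, is pushed over a 40 mm long steel graver shank standing in the block. May be the loose one
- handle_b: handle of the same looks and size as handle_a, origin alike; may be the loose one. A loose handle swings freely about 3.5 mm to either side at its knob before it comes up against its shank, and then lifts straight off with little more than its own weight
- handle_c: handle of the same looks and size as handle_a, origin alike; may be the loose one. A tight handle hardly gives (under 1 mm at its knob for 5 N sideways) and must not be pulled off
- rack: hardwood graver block fixed to the bench, 56 mm (its x, across the row) by 236 mm (its y, along the row) by 50 mm high; origin at the centre of its underside. Three gravers stand blade down in it in a row along its y, 75 mm apart; the handles sit on their shanks with their undersides 54 mm above the bench
- place_1 (a point): the seat of place 1 in the row (at -75 mm along the block's y), on the shank's axis, 54 mm above the bench, where the underside of a fully seated handle lies; axes as the block's
- place_2 (a point): the seat of place 2 in the row (at 0 mm along the block's y), on the shank's axis, 54 mm above the bench, where the underside of a fully seated handle lies; axes as the block's
- place_3 (a point): the seat of place 3 in the row (at 75 mm along the block's y), on the shank's axis, 54 mm above the bench, where the underside of a fully seated handle lies; axes as the block's
- tray: repair tray: open dark wooden tray fixed to the bench, 150 mm (its x) by 170 mm (its y), rim 28 mm high, walls and floor 6 mm thick; origin at the centre of its underside, inner floor 6 mm above it
- plug: brass plug 22 mm across, 16 mm high, lying in the tray's corner at about +46 mm along the tray's x and -56 mm along its y (bystander); origin at its underside
- jar: white plastic jar, 64 mm diameter, 75 mm high (bystander); origin at its underside
- flask: clear plastic flask, 48 mm diameter, 105 mm high (bystander); origin at its underside
- hammer: bench hammer lying down, 230 mm long (bystander); along its x
- brush: bench brush lying on its back, bristles up, 130 by 24 by 28 mm (bystander); along its x
- whetstone: grey whetstone, 50 by 130 by 20 mm (bystander); origin at its underside
- lean_1 (a joint): lean of one of the three gravers in the block along the row, rad, 0 at the start (the numbers do not follow the order of the row). It is held by friction: pushing a fitted handle sideways along the row with more than about 13 N at its knob levers it over for good
- lean_2 (a joint): lean of one of the three gravers in the block along the row, rad, 0 at the start (the numbers do not follow the order of the row). It is held by friction: pushing a fitted handle sideways along the row with more than about 13 N at its knob levers it over for good
- lean_3 (a joint): lean of one of the three gravers in the block along the row, rad, 0 at the start (the numbers do not follow the order of the row). It is held by friction: pushing a fitted handle sideways along the row with more than about 13 N at its knob levers it over for good
- draw_1 (a joint): how far one of the three gravers is drawn up out of the block, m, 0 at the start (same graver as lean of that number). Friction holds it: a pull of more than about 30 N on a tight handle draws the graver up with it
- draw_2 (a joint): how far one of the three gravers is drawn up out of the block, m, 0 at the start (same graver as lean of that number). Friction holds it: a pull of more than about 30 N on a tight handle draws the graver up with it
- draw_3 (a joint): how far one of the three gravers is drawn up out of the block, m, 0 at the start (same graver as lean of that number). Friction holds it: a pull of more than about 30 N on a tight handle draws the graver up with it
Not all that is in view belongs to the job. What is shaped like the handle_b but pink, red or white is not meant.

How it is judged:
By the outcome, as a careful person would: the job done as asked, in the order asked, and still so for the second after the job is handed in, with the robot touching nothing.
It also fails if it takes over 69 s, if anything falls off the work surface, if the arm or the gripper's body presses on something with over 40 N, if the wrist force passes 120 N, or if a joint passes its speed limit or range.

## Working session

There is one attempt and no reset: what is moved stays moved. The work goes in short steps, Python scripts to look and compute and a tool call to move; the robot and the scene stay as the last step left them, time stands still between calls to the robot, and variables do not carry over. Pictures are saved under pics/ and viewed, and the job is handed in when it is done.

Besides the shell and the picture viewer there is one more tool, called after ">>>" as name(argument=value, ...) on one line, values as JSON. apply_moves: Moves the arm, as the interface text tells. Its arguments: {"type":"object","properties":{"increments":{"type":"array","items":{"type":"object","properties":{"grip":{"type":"number"},"xyz":{"type":"array","items":{"type":"number"}},"rotation":{"type":"array","items":{"type":"number"}}}}},"squeeze":{"type":"number"}},"required":["increments"]}

```bash
mkdir -p pics; ls; cat > h.py <<'E'
import numpy as np, cv2
from bench import r, viewer
def cam(n):
    c=viewer.camera(n); R=cv2.Rodrigues(np.array(c['rvec'],float))[0]; c['R']=R; c['t']=np.array(c['tvec'],float).reshape(3)
    c['f']=240/np.tan(np.radians(c['vertical_fov'])/2); return c
def ray(c,u,v):
    d=c['R'].T@np.array([(u-c['cx'])/c['f'],(v-c['cy'])/c['f'],1.]); return -c['R'].T@c['t'], d
def plane(c,u,v,z):
    o,d=ray(c,u,v); return o+d*(z-o[2])/d[2]
def pts(c):
    v,u=np.mgrid[0:480,0:640]; z=c['range_z']
    P=np.stack([(u-c['cx'])/c['f']*z,(v-c['cy'])/c['f']*z,z],-1)
    return (P-c['t'])@c['R']
def proj(c,p):
    q=c['R']@np.array(p)+c['t']; return c['f']*q[0]/q[2]+c['cx'],c['f']*q[1]/q[2]+c['cy']
E
python3 - <<'E'
from h import *
for n in['side','top','wrist']:
    c=cam(n); cv2.imwrite(f'pics/{n}0.png',c['img']); np.savez(f'{n}0.npz',**{k:c[k] for k in c}); print(n,c['f'],ray(c,320,240))
print(r.read_state())
E
```

```text
pics
side 498.57239463664905 (array([ 0.3846767 , -0.68248429,  0.60319452]), array([ 0.21682593,  0.77858606, -0.5894587 ]))
top 621.648030002778 (array([ 0.46161993, -0.01144361,  1.05303991]), array([ 0.10263825,  0.01253288, -0.99465475]))
wrist 413.18763831751255 (array([0.15307621, 0.61062889, 0.38528268]), array([ 0.22202233, -0.07453728, -0.9724993 ]))
{'time': 0.15, 'joint_positions': array([-1.23561426,  0.33273282, -0.06470793,  1.46072854,  0.02161595,
        1.34993057, -0.08850945]), 'joint_vel': array([ 0.00107714, -0.001485  ,  0.00140276, -0.0021864 , -0.00115237,
       -0.00165095,  0.00167273]), 'joint_torque': array([ 1.20542845e-03, -6.23633552e+01,  2.50483607e-02, -3.90144861e+01,
       -6.11909386e-02,  3.71651526e-02,  9.36235460e-05]), 'ee_pos': array([0.21876491, 0.58512415, 0.20264242]), 'eef_rot': array([ 8.21638698e-01,  5.70008373e-01, -4.35187672e-04,  3.39008483e-04]), 'ft_force': array([ 0.36566792, -0.13708429,  1.10995972]), 'torque': array([-0.06374485,  0.02852064,  0.03503446]), 'width': 0.08714191144032458}
```

View pics/top0.png

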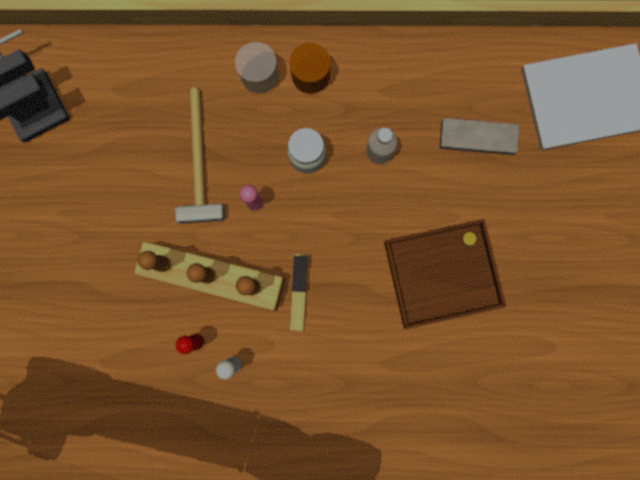

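View pics/side0.png

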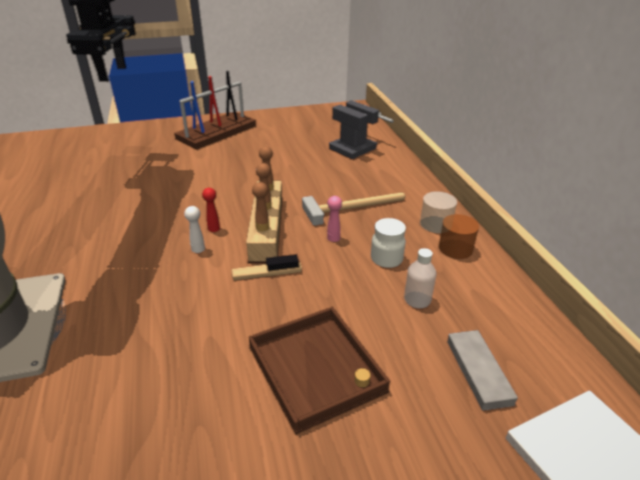

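View pics/wrist0.png

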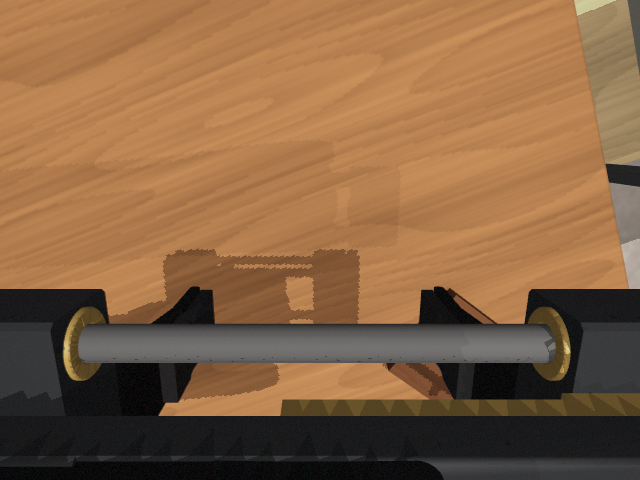

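The top view shows brown knobs on the yellow block at (148,261), (197,273) and (247,286). The decoys are pink (250,195), red (187,345) and white (228,370). The tray is at (445,273) with the plug at (470,239). I choose the three brown ones standing on the block.

```bash
python3 - <<'E'
from h import *
C={n:dict(np.load(f'{n}0.npz')) for n in['top','side']}
for c in C.values(): c['f']=float(c['f'])
c=C['top'];P=pts(c);hsv=cv2.cvtColor(c['img'],cv2.COLOR_BGR2HSV)
# knobs: points with height
for n,(u,v) in dict(k1=(148,261),k2=(197,273),k3=(247,286)).items():
    w=P[v-25:v+25,u-25:u+25].reshape(-1,3); m=w[:,2]>0.122; q=w[m]
    # sphere fit r=15mm
    A=np.c_[2*q,np.ones(len(q))];s=np.linalg.lstsq(A,(q**2).sum(1),rcond=None)[0]
    print(n,'n',m.sum(),'top',q[:,2].max(),'sph',s[:3],np.sqrt(s[3]+s[:3]@s[:3]),'pl',plane(c,u,v,0.137), 'mid',(q.min(0)+q.max(0))/2, np.ptp(q,0))
# block top
sel=np.zeros((480,640),bool); sel[235:315,125:295]=1
for nm,s,z0,z1 in[('block',(slice(235,315),slice(125,295)),.044,.056),('tray',(slice(210,335),slice(375,515)),.02,.034),('trayfloor',(slice(210,335),slice(375,515)),.002,.01)]:
    w=P[s];m=(w[...,2]>z0)&(w[...,2]<z1);q=w[m][:,:2].astype(np.float32)
    print(nm,len(q),cv2.minAreaRect(q*1000),np.median(w[m][:,2]))
for u,v in[(386,241),(484,220),(503,303),(405,327)]: print('traycorner',plane(c,u,v,.028))
print('plug',plane(c,470,239,.022))
c=C['side']
for u,v in[(266,154),(262,171),(260,190)]: print('side',plane(c,u,v,.137))
# obstacles heights
for n,(u,v) in dict(pink=(250,195),red=(187,345),white=(228,370),jar=(307,147),flask=(383,140),hammer=(200,213),brush=(299,290)).items():
    c=C['top'];print(n,P[v,u])
cv2.imwrite('pics/crop.png',cv2.resize(C['top']['img'][230:320,120:300],None,fx=4,fy=4))
E
```

```text
k1 n 329 top 1.0530399058377462 sph [0.4885987  0.11716961 0.59832574] 0.47274289136396325 pl [0.52342312 0.25427256 0.137     ] mid [0.49991689 0.12780059 0.59317228] [0.0765939  0.27848841 0.91973525]
k2 n 325 top 1.0530399058377462 sph [0.47537265 0.07102363 0.59654411] 0.46377426651953757 pl [0.50613594 0.18121071 0.137     ] mid [0.49046054 0.09161956 0.59383025] [0.0576812  0.20612635 0.91841932]
k3 n 330 top 1.0530399058377462 sph [0.48365945 0.03946561 0.59877674] 0.4572118285733624 pl [0.48747799 0.10701798 0.137     ] mid [0.48184592 0.0555902  0.59322122] [0.04045197 0.13406763 0.91963737]
block 3617 ((506.1602478027344, 182.25274658203125), (236.47940063476562, 55.97666931152344), 75.96361541748047) 0.0500293624949059
tray 1601 ((513.2667846679688, -205.3778076171875), (150.01800537109375, 170.6663055419922), 12.737092018127441) 0.026865508675355056
trayfloor 8172 ((517.9734497070312, -209.8949737548828), (209.74830627441406, 237.7163543701172), 0.21022768318653107) 0.0054683117708269205
traycorner [ 0.566373   -0.10786068  0.028     ]
traycorner [ 0.60238337 -0.27061195  0.028     ]
traycorner [ 0.46547357 -0.29887759  0.028     ]
traycorner [ 0.42544744 -0.13829914  0.028     ]
plug [ 0.57115903 -0.24820965  0.022     ]
side [0.5259541  0.25325776 0.137     ]
side [0.50544995 0.18221093 0.137     ]
side [0.48956608 0.11078542 0.137     ]
pink [0.63046051 0.11046632 0.09532129]
red [0.39866359 0.20121523 0.09968975]
white [0.36188407 0.13799568 0.10040496]
jar [0.71143964 0.0226759  0.07982968]
flask [ 0.71638346 -0.09646332  0.10616585]
hammer [0.61144297 0.20185884 0.02821988]
brush [0.4844778  0.03528484 0.03083013]
```

View pics/crop.png

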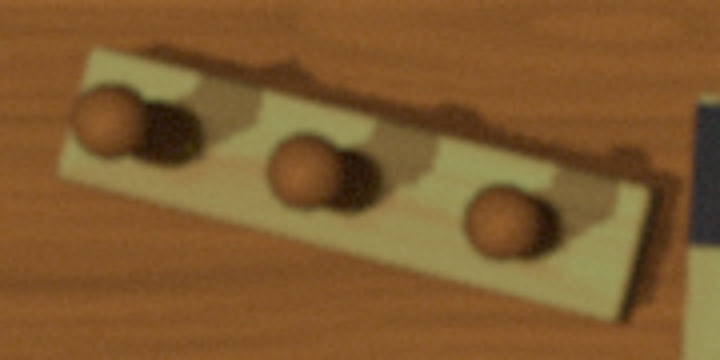

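```bash
cat >> h.py <<'E'
from scipy.spatial.transform import Rotation as Ro
ROW=np.array([np.cos(np.radians(75.96)),np.sin(np.radians(75.96)),0])
CEN=np.array([.5062,.1822,0])
def go(p,yaw=-14.04,s=None):
    s=s or r.read_state(); R=Ro.from_quat(s['eef_rot'])
    a=np.radians(yaw); x=np.array([np.cos(a),np.sin(a),0]); z=np.array([0,0,-1.]);T=Ro.from_matrix(np.c_[x,np.cross(z,x),z])
    d=R.inv().apply(np.array(p)-s['ee_pos'])*1000; rv=np.degrees((R.inv()*T).as_rotvec())
    print('t',s['time'],'pos',s['ee_pos'].round(4),'F',s['ft_force'].round(2),'w',round(s['width'],4)); print('xyz',d.round(1),'rot',rv.round(1))
E
python3 - <<'E'
from h import *
p=CEN+.075*ROW; print(p); go([p[0],p[1],.2])
s=r.read_state(); print(Ro.from_quat(s['eef_rot']).as_matrix().round(3))
E
```

```text
[0.52439494 0.25495949 0.        ]
t 0.15 pos [0.2188 0.5851 0.2026] F [ 0.37 -0.14  1.11] w 0.0871
xyz [-202.2  401.9    2.9] rot [ 0.   0.  83.5]
[[ 0.35   0.937 -0.   ]
 [ 0.937 -0.35  -0.001]
 [-0.001  0.    -1.   ]]
```

>>> apply_moves(increments=[{"xyz":[-25,50,0],"rotation":[0,0,10],"grip":0},{"xyz":[-50,100,0],"rotation":[0,0,20],"grip":0},{"xyz":[-75,150,0],"rotation":[0,0,30],"grip":0},{"xyz":[-100,200,0],"rotation":[0,0,40],"grip":0},{"xyz":[-125,250,0],"rotation":[0,0,50],"grip":0}], squeeze=5)

```text
time: 0.78
ee_pos: [0.4101, 0.3789, 0.2027]
eef_rot: [0.986, 0.167, -0.0, 0.0]
ft_force: [0.7, 0.1, -0.4]
width: 0.0872
```

```bash
python3 -c "
from h import *
p=CEN+.075*ROW; go([p[0],p[1],.2])"
```

```text
t 0.775 pos [0.4101 0.3789 0.2027] F [ 0.7   0.1  -0.43] w 0.0872
xyz [ 67.2 154.6   2.8] rot [ 0.1  0.  33.2]
```

>>> apply_moves(increments=[{"xyz":[17,39,0],"rotation":[0,0,9],"grip":0},{"xyz":[34,78,0],"rotation":[0,0,18],"grip":0},{"xyz":[50,116,0],"rotation":[0,0,26],"grip":0},{"xyz":[67,154,0],"rotation":[0,0,33],"grip":0},{"xyz":[67.2,154.6,3],"rotation":[0.1,0,33.2],"grip":0}])

```text
time: 1.4
ee_pos: [0.5265, 0.2514, 0.1997]
eef_rot: [0.992, -0.126, 0.0, 0.0]
ft_force: [0.6, 0.6, 0.4]
width: 0.0869
```

```bash
python3 - <<'E'
from h import *
p=CEN+.075*ROW; go([p[0],p[1],.126])
c=cam('wrist');cv2.imwrite('pics/w1.png',c['img'])
for k in(-.075,0,.075): print(np.round(proj(c,CEN+k*ROW+[0,0,.137]),1))
print(r.read_state()['ft_force'])
E
```

```text
t 1.4 pos [0.5265 0.2514 0.1997] F [0.64 0.62 0.36] w 0.0869
xyz [-2.9 -2.9 73.7] rot [ 0.  -0.  -0.4]
[314.  457.4]
[313.2 362.7]
[312.3 253.7]
[-0.07422686  0.49150588 -0.41244945]
```

View pics/w1.png

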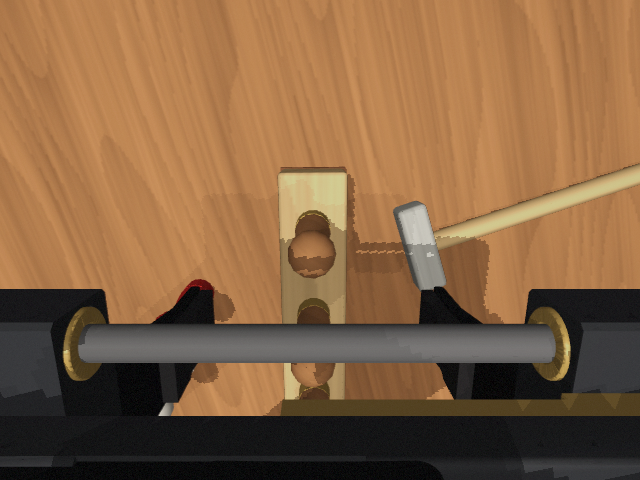

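The wrist view shows the far knob at (312,254), exactly where my estimate projects. Descending on it.

>>> apply_moves(increments=[{"xyz":[-3,-3,20],"rotation":[0,0,0],"grip":0},{"xyz":[-3,-3,45],"rotation":[0,0,0],"grip":0},{"xyz":[-3,-3,65],"rotation":[0,0,0],"grip":0},{"xyz":[-3,-3,74],"rotation":[0,0,0],"grip":0},{"xyz":[-3,-3,74],"rotation":[0,0,0],"grip":90}])

```text
time: 2.08
ee_pos: [0.5221, 0.2576, 0.1248]
eef_rot: [0.992, -0.123, -0.001, 0.0]
ft_force: [-0.2, -1.1, 0.4]
width: 0.0826
```

```bash
python3 -c "
from h import *
p=CEN+.075*ROW; go([p[0],p[1],.126])"
```

```text
t 2.075 pos [0.5221 0.2576 0.1248] F [-0.24 -1.06  0.45] w 0.0826
xyz [ 2.9  2.  -1.2] rot [ 0.   0.1 -0.1]
```

>>> apply_moves(increments=[{"xyz":[2.5,2,-1.2],"grip":110},{"xyz":[2.5,2,-1.2],"grip":130},{"xyz":[2.5,2,-1.2],"grip":130}], squeeze=5)

```text
$.increments[0]: bad value
```

```bash
python3 -c "
from h import *
p=CEN+.075*ROW; go([p[0],p[1],.126])"
```

```text
t 2.075 pos [0.5221 0.2576 0.1248] F [-0.24 -1.06  0.45] w 0.0826
xyz [ 2.9  2.  -1.2] rot [ 0.   0.1 -0.1]
```

>>> apply_moves(increments=[{"xyz":[2.5,2,-1.2],"rotation":[0,0,0],"grip":110},{"xyz":[2.5,2,-1.2],"rotation":[0,0,0],"grip":130},{"xyz":[2.5,2,-1.2],"rotation":[0,0,0],"grip":130}], squeeze=5)

```text
time: 2.45
ee_pos: [0.5242, 0.2552, 0.1264]
eef_rot: [0.992, -0.123, -0.001, -0.0]
ft_force: [-1.0, 0.6, 0.4]
width: 0.0549
```

```bash
python3 -c "
from h import *
p=CEN+.075*ROW; go([p[0],p[1],.126])"
```

```text
t 2.45 pos [0.5242 0.2552 0.1264] F [-0.96  0.61  0.44] w 0.0549
xyz [0.2 0.2 0.4] rot [ 0.   0.1 -0.1]
```

Centred. Close gently.

>>> apply_moves(increments=[{"xyz":[0,0,0],"rotation":[0,0,0],"grip":190},{"xyz":[0,0,0],"rotation":[0,0,0],"grip":190},{"xyz":[0,0,0],"rotation":[0,0,0],"grip":190},{"xyz":[0,0,0],"rotation":[0,0,0],"grip":190}], squeeze=5)

```text
time: 2.95
ee_pos: [0.5242, 0.2552, 0.1265]
eef_rot: [0.992, -0.123, -0.001, -0.0]
ft_force: [-0.1, 0.2, -0.7]
width: 0.0235
```

```bash
python3 -c "
from h import *
p=CEN+.075*ROW; go([p[0],p[1],.126]);print(r.read_state()['torque'])"
```

```text
t 2.95 pos [0.5242 0.2552 0.1265] F [-0.1   0.18 -0.68] w 0.0235
xyz [0.2 0.1 0.5] rot [ 0.   0.1 -0.1]
[-0.09955637  0.08133552 -0.01984182]
```

```bash
python3 - <<'E'
from h import *
c=cam('side');u,v=proj(c,CEN+.075*ROW+[0,0,.13]);u,v=int(u),int(v);print(u,v)
cv2.imwrite('pics/s2.png',cv2.resize(c['img'][v-70:v+80,u-90:u+90],None,fx=4,fy=4,interpolation=cv2.INTER_CUBIC))
c=cam('wrist');cv2.imwrite('pics/w2.png',c['img'])
go([.5244,.255,.126])
E
```

```text
265 156
t 3.05 pos [0.5242 0.2551 0.1265] F [-0.7  -0.34  0.72] w 0.0226
xyz [0.2 0.1 0.5] rot [ 0.   0.1 -0.1]
```

View pics/s2.png

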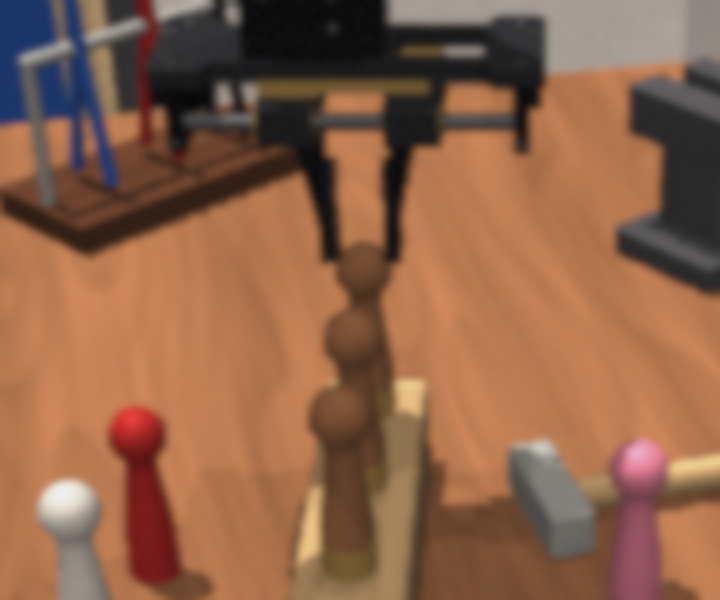

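View pics/w2.png

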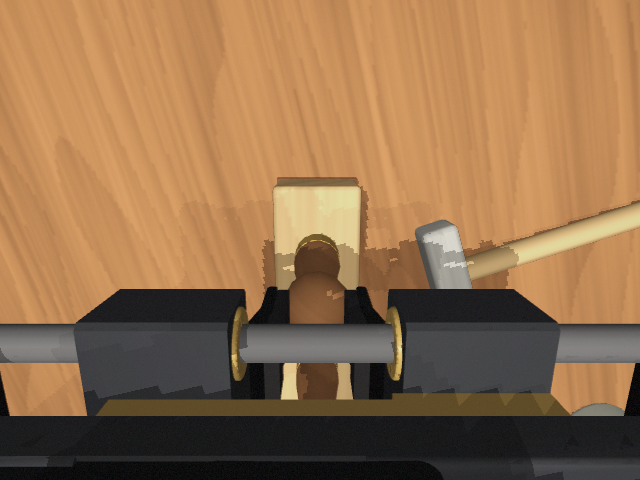

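```bash
python3 - <<'E'
from h import *
c=cam('wrist');s=r.read_state()
R=Ro.from_quat(s['eef_rot']).as_matrix();p=s['ee_pos']
print('cam',ray(c,320,240))
for n,q in dict(tcp=p,grasp=p-R[:,2]*.011,tip=p+R[:,2]*.008).items(): print(n,np.round(proj(c,q),1),q.round(4))
for k in(-.075,0,.075): print(k,np.round(proj(c,CEN+k*ROW+[0,0,.137]),1),np.round(proj(c,CEN+k*ROW+[0,0,.054]),1))
z=c['range_z'];P=pts(c)
for u,v in[(318,260),(318,285),(318,300),(318,315),(280,300),(355,300),(290,310),(345,310),(318,380)]: print(u,v,P[v,u].round(4))
c=cam('side');P=pts(c)
for n,q in dict(tcp=p,grasp=p-R[:,2]*.011,knob=CEN+.075*ROW+[0,0,.137]).items(): print(n,np.round(proj(c,q),1))
for u,v in[(265,153),(257,154),(273,154),(258,150),(272,150),(271,146)]: print(u,v,P[v,u].round(4))
print(s['ft_force'],s['width'])
E
```

```text
cam (array([0.54131604, 0.32382313, 0.30916908]), array([-0.05014463, -0.22917461, -0.97240378]))
tcp [317.3 295.1] [0.5242 0.2552 0.1265]
grasp [317.3 304. ] [0.5242 0.2552 0.1375]
tip [317.2 289.2] [0.5242 0.2552 0.1185]
-0.075 [317.5 563.1] [317.4 451.1]
0 [317.6 445.7] [317.5 359.3]
0.075 [317.7 304. ] [317.6 254.2]
318 260 [0.5271 0.2653 0.1036]
318 285 [0.5275 0.2671 0.1468]
318 300 [0.5263 0.2624 0.1515]
318 315 [0.5249 0.2567 0.1531]
280 300 [0.5127 0.2688 0.1587]
355 300 [0.541  0.2615 0.1581]
290 310 [0.5135 0.2594 0.1477]
345 310 [0.5362 0.2577 0.1567]
318 380 [0.5092 0.193  0.097 ]
tcp [265.3 158.3]
grasp [265.  153.5]
knob [265.1 153.7]
265 153 [0.5228 0.2456 0.1433]
257 154 [0.5438 0.5328 0.0007]
273 154 [0.585  0.5194 0.0021]
258 150 [0.5093 0.2489 0.1501]
272 150 [0.5371 0.2419 0.1501]
271 146 [0.5357 0.2436 0.1584]
[-0.51863202 -1.03851982  0.14189237] 0.022686757742163235
```

```bash
python3 - <<'E'
from h import *
c=dict(np.load('side0.npz'));c['f']=float(c['f'])
p=np.array([.21876,.58512,.20264]);x=np.array([.35,.937,0])
a=[proj(c,p+x*k*.0436+[0,0,dz]) for k in(-1,1) for dz in(.011,0,-.008)];print(np.round(a,1))
im=cv2.resize(c['img'][0:110,40:160],None,fx=5,fy=5,interpolation=cv2.INTER_CUBIC)
for u,v in a: cv2.circle(im,(int((u-40)*5),int(v*5)),3,(0,255,0),-1)
c=cam('side');s=r.read_state();R=Ro.from_quat(s['eef_rot']).as_matrix();p=s['ee_pos']
im2=cv2.resize(c['img'][90:200,205:325],None,fx=5,fy=5,interpolation=cv2.INTER_CUBIC)
for k in(-1,1):
  for dz in(-.011,0,.008):
    u,v=proj(c,p+R[:,0]*k*.015+R[:,2]*dz); cv2.circle(im2,(int((u-205)*5),int((v-90)*5)),3,(0,255,0),-1)
cv2.imwrite('pics/cmp.png',cv2.resize(np.hstack([im,im2]),(800,367)))
print(s['ft_force'],s['width'])
E
```

```text
[[105.2  84.4]
 [106.4  89.1]
 [107.2  92.5]
 [120.8  72.5]
 [121.8  77. ]
 [122.5  80.2]]
[-0.20598144 -0.11333948  0.03981932] 0.022026870933565923
```

View pics/cmp.png

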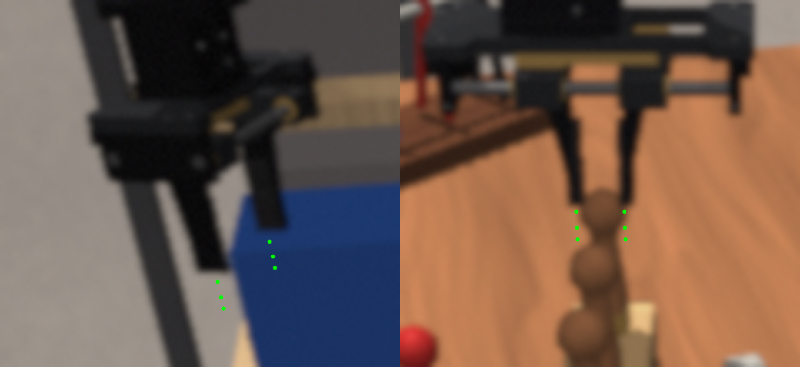

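```bash
python3 - <<'E'
from h import *
s=r.read_state();R=Ro.from_quat(s['eef_rot']).as_matrix();p=s['ee_pos']
for n in('side','wrist'):
    c=cam(n);P=pts(c);q=(P-p)@R*1000
    dark=c['img'].max(2)<50
    m=dark&(c['range_z']>0)&(abs(q[...,0])<45)&(abs(q[...,1])<25)&(q[...,2]>-70)&(q[...,2]<40)
    w=q[m];print(n,len(w),'toolz pct',np.percentile(w[:,2],[90,95,98,99.5,100]).round(1))
    for lo in range(-50,20,5):
        b=w[(w[:,2]>lo)&(w[:,2]<=lo+5)]
        if len(b)>3: print(lo,len(b),'L',b[b[:,0]<0][:,0].max(initial=-99).round(1),'R',b[b[:,0]>0][:,0].min(initial=99).round(1),'y',b[:,1].min().round(1),b[:,1].max().round(1))
    print(n,'width',s['width'])
E
```

```text
side 126 toolz pct [-31.6 -27.9 -27.  -25.2 -24. ]
-50 12 L -11.7 R 16.4 y 6.5 12.6
-45 12 L -11.8 R 16.4 y 6.1 12.3
-40 12 L -12.2 R 16.1 y 7.3 14.1
-35 8 L -12.7 R 16.0 y 7.6 12.7
-30 9 L -12.9 R 15.6 y 6.2 13.4
side width 0.022026870933565923
wrist 3017 toolz pct [-27.6 -24.6 -22.4 -21.2 -19.8]
-50 384 L -11.4 R 10.9 y -12.6 8.5
-45 301 L -11.4 R 10.7 y -12.4 -5.8
-40 285 L -11.4 R 10.7 y -12.4 -2.2
-35 269 L -11.4 R 10.7 y -12.3 -1.5
-30 262 L -11.4 R 10.7 y -12.6 1.1
-25 167 L -11.4 R 10.8 y -12.3 3.3
wrist width 0.022026870933565923
```

The pictures and depth show the fingertips about 20 mm behind the reported TCP, where the spec says 8 mm ahead. The fingers have therefore closed on the cap of the knob. I'll open, go about 27 mm lower, and close again.

>>> apply_moves(increments=[{"xyz":[0,0,0],"rotation":[0,0,0],"grip":90},{"xyz":[0,0,0],"rotation":[0,0,0],"grip":90},{"xyz":[0,0,10],"rotation":[0,0,0],"grip":90},{"xyz":[0,0,20],"rotation":[0,0,0],"grip":90},{"xyz":[0,0,27],"rotation":[0,0,0],"grip":90}], squeeze=5)

```text
time: 3.92
ee_pos: [0.5237, 0.2549, 0.0982]
eef_rot: [0.992, -0.123, -0.001, 0.0]
ft_force: [-0.6, 1.4, -0.0]
width: 0.0552
```

>>> apply_moves(increments=[{"xyz":[0,0,0],"rotation":[0,0,0],"grip":150},{"xyz":[0,0,0],"rotation":[0,0,0],"grip":200},{"xyz":[0,0,0],"rotation":[0,0,0],"grip":200},{"xyz":[0,0,0],"rotation":[0,0,0],"grip":200}], squeeze=5)

```text
time: 4.42
ee_pos: [0.524, 0.255, 0.0986]
eef_rot: [0.992, -0.123, -0.001, 0.0]
ft_force: [0.7, 0.4, 0.1]
width: 0.0295
```

```bash
python3 - <<'E'
from h import *
p=CEN+.075*ROW; go([p[0],p[1],.098])
c=cam('side')
cv2.imwrite('pics/s3.png',cv2.resize(c['img'][90:200,205:325],None,fx=5,fy=5,interpolation=cv2.INTER_CUBIC))
E
```

```text
t 4.425 pos [0.524  0.255  0.0986] F [0.72 0.38 0.1 ] w 0.0295
xyz [ 0.4 -0.   0.6] rot [ 0.   0.1 -0.1]
```

View pics/s3.png

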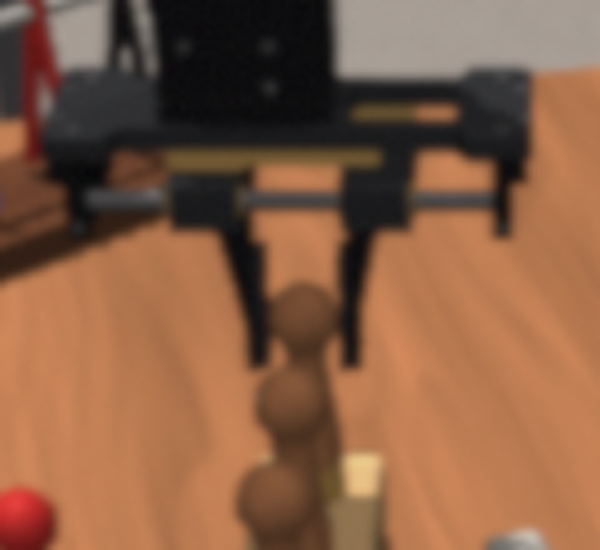

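Gripped at 29.5 mm. Rocking along the row (tool y).

>>> apply_moves(increments=[{"xyz":[0,1,0],"rotation":[0,0,0],"grip":200},{"xyz":[0,2,0],"rotation":[0,0,0],"grip":200},{"xyz":[0,2.5,0],"rotation":[0,0,0],"grip":200},{"xyz":[0,2.5,0],"rotation":[0,0,0],"grip":200},{"xyz":[0,2.5,0],"rotation":[0,0,0],"grip":200}], squeeze=5)

```text
time: 5.1
ee_pos: [0.5235, 0.2531, 0.0987]
eef_rot: [0.992, -0.123, -0.001, -0.0]
ft_force: [2.5, 4.6, -1.6]
width: 0.0295
```

```bash
cat >> h.py <<'E'
def feel(k,n=5):
    p=CEN+k*ROW
    F=[];Q=[]
    for i in range(n):
        s=r.read_state();F.append(s['ft_force']);Q.append(s['ee_pos'])
        if i<n-1: c=viewer.camera('top')
    F=np.mean(F,0);Q=np.mean(Q,0)
    print('t',s['time'],'F row %.2f across %.2f z %.2f'%(F@ROW,F@np.array([ROW[1],-ROW[0],0]),F[2]),'row pos mm %.2f'%((Q-p)@ROW*1e3),'z',Q[2].round(4),'w',round(s['width'],4))
E
python3 -c "
from h import *
feel(.075)"
```

```text
t 5.3 F row 5.21 across 1.08 z -2.02 row pos mm -2.10 z 0.0986 w 0.0291
```

>>> apply_moves(increments=[{"xyz":[0,-1,0],"rotation":[0,0,0],"grip":200},{"xyz":[0,-2,0],"rotation":[0,0,0],"grip":200},{"xyz":[0,-3.2,0],"rotation":[0,0,0],"grip":200},{"xyz":[0,-4.4,0],"rotation":[0,0,0],"grip":200},{"xyz":[0,-4.4,0],"rotation":[0,0,0],"grip":200}], squeeze=5)

```text
time: 5.92
ee_pos: [0.5245, 0.2564, 0.0985]
eef_rot: [0.992, -0.123, -0.001, 0.001]
ft_force: [-1.6, -3.6, 2.3]
width: 0.0293
```

```bash
python3 -c "
from h import *
feel(.075)"
```

```text
t 6.125 F row -3.96 across -0.12 z 1.31 row pos mm 1.58 z 0.0985 w 0.0296
```

>>> apply_moves(increments=[{"xyz":[0,1.8,0],"rotation":[0,0,0],"grip":200},{"xyz":[0,1.8,0],"rotation":[0,0,0],"grip":90},{"xyz":[0,1.8,0],"rotation":[0,0,0],"grip":90},{"xyz":[0,1.8,-25],"rotation":[0,0,0],"grip":90},{"xyz":[0,1.8,-50],"rotation":[0,0,0],"grip":90}], squeeze=5)

```text
time: 6.75
ee_pos: [0.5239, 0.2553, 0.149]
eef_rot: [0.992, -0.123, -0.001, 0.0]
ft_force: [0.6, 0.5, -0.3]
width: 0.0551
```

```bash
python3 -c "
from h import *
p=CEN; go([p[0],p[1],.098])"
```

```text
t 6.75 pos [0.5239 0.2553 0.149 ] F [ 0.65  0.52 -0.26] w 0.0551
xyz [ 0.7 75.2 51.1] rot [ 0.   0.1 -0.1]
```

>>> apply_moves(increments=[{"xyz":[0.5,35,0],"rotation":[0,0,0],"grip":90},{"xyz":[0.5,75,0],"rotation":[0,0,0],"grip":90},{"xyz":[0.5,75,0],"rotation":[0,0,0],"grip":90},{"xyz":[0.5,75,25],"rotation":[0,0,0],"grip":90},{"xyz":[0.5,75,51],"rotation":[0,0,0],"grip":90}], squeeze=5)

```text
time: 7.38
ee_pos: [0.5063, 0.1837, 0.0978]
eef_rot: [0.993, -0.122, -0.001, -0.0]
ft_force: [-0.0, 0.6, 0.3]
width: 0.0561
```

```bash
python3 -c "
from h import *
p=CEN; go([p[0],p[1],.098])"
```

```text
t 7.375 pos [0.5063 0.1837 0.0978] F [-0.01  0.59  0.32] w 0.0561
xyz [ 0.3  1.5 -0.2] rot [-0.   0.1  0. ]
```

>>> apply_moves(increments=[{"xyz":[0,1.3,-0.5],"rotation":[0,0,0],"grip":100},{"xyz":[0,1.3,-0.5],"rotation":[0,0,0],"grip":150},{"xyz":[0,1.3,-0.5],"rotation":[0,0,0],"grip":200},{"xyz":[0,1.3,-0.5],"rotation":[0,0,0],"grip":200},{"xyz":[0,1.3,-0.5],"rotation":[0,0,0],"grip":200}], squeeze=5)

```text
time: 8.0
ee_pos: [0.5064, 0.1826, 0.0988]
eef_rot: [0.993, -0.122, -0.0, -0.001]
ft_force: [0.2, 0.7, 3.1]
width: 0.0292
```

```bash
python3 -c "
from h import *
feel(0,3)"
```

```text
t 8.1 F row 0.91 across -0.05 z 2.83 row pos mm 0.44 z 0.0988 w 0.0295
```

>>> apply_moves(increments=[{"xyz":[0,1,0],"rotation":[0,0,0],"grip":200},{"xyz":[0,2,0],"rotation":[0,0,0],"grip":200},{"xyz":[0,2.5,0],"rotation":[0,0,0],"grip":200},{"xyz":[0,2.5,0],"rotation":[0,0,0],"grip":200},{"xyz":[0,2.5,0],"rotation":[0,0,0],"grip":200}], squeeze=5)

```text
time: 8.72
ee_pos: [0.5058, 0.1802, 0.0988]
eef_rot: [0.993, -0.122, -0.0, -0.001]
ft_force: [-1.1, -0.3, 1.9]
width: 0.0297
```

```bash
python3 -c "
from h import *
feel(0,4)"
```

```text
t 8.875 F row 0.41 across -0.03 z 2.50 row pos mm -2.00 z 0.0988 w 0.0297
```

Almost no resistance over 2.4 mm, so this looks like the loose one. Rocking it on to its stop.

>>> apply_moves(increments=[{"xyz":[0,0.6,0],"rotation":[0,0,0],"grip":200},{"xyz":[0,1.2,0],"rotation":[0,0,0],"grip":200},{"xyz":[0,1.8,0],"rotation":[0,0,0],"grip":200},{"xyz":[0,2.4,0],"rotation":[0,0,0],"grip":200},{"xyz":[0,2.4,0],"rotation":[0,0,0],"grip":200}], squeeze=5)

```text
time: 9.5
ee_pos: [0.5052, 0.1781, 0.0988]
eef_rot: [0.993, -0.122, -0.0, -0.001]
ft_force: [0.2, 1.0, 1.5]
width: 0.0293
```

```bash
python3 -c "
from h import *
feel(0,4)"
```

```text
t 9.65 F row 1.17 across 0.04 z 2.42 row pos mm -4.25 z 0.0988 w 0.0295
```

>>> apply_moves(increments=[{"xyz":[0,0.6,0],"rotation":[0,0,0],"grip":200},{"xyz":[0,1.2,0],"rotation":[0,0,0],"grip":200},{"xyz":[0,1.8,0],"rotation":[0,0,0],"grip":200},{"xyz":[0,1.8,0],"rotation":[0,0,0],"grip":200}], squeeze=5)

```text
time: 10.15
ee_pos: [0.5048, 0.1767, 0.0988]
eef_rot: [0.993, -0.122, -0.0, -0.001]
ft_force: [1.6, 4.2, 0.8]
width: 0.0295
```

```bash
python3 -c "
from h import *
feel(0,4)"
```

```text
t 10.3 F row 4.56 across 0.28 z 0.60 row pos mm -5.75 z 0.0988 w 0.0297
```

Force rose to 4.6 N, so the stop is reached on this side. Now the other side.

>>> apply_moves(increments=[{"xyz":[0,-1.8,0],"rotation":[0,0,0],"grip":200},{"xyz":[0,-3.6,0],"rotation":[0,0,0],"grip":200},{"xyz":[0,-5.4,0],"rotation":[0,0,0],"grip":200},{"xyz":[0,-7,0],"rotation":[0,0,0],"grip":200},{"xyz":[0,-7,0],"rotation":[0,0,0],"grip":200}], squeeze=5)

```text
time: 10.92
ee_pos: [0.5065, 0.1833, 0.0988]
eef_rot: [0.993, -0.122, -0.0, -0.001]
ft_force: [0.1, -0.9, 1.9]
width: 0.0293
```

```bash
python3 -c "
from h import *
feel(0,4)"
```

```text
t 11.075 F row -0.51 across 0.29 z 2.08 row pos mm 1.06 z 0.0988 w 0.0298
```

>>> apply_moves(increments=[{"xyz":[0,-0.8,0],"rotation":[0,0,0],"grip":200},{"xyz":[0,-1.6,0],"rotation":[0,0,0],"grip":200},{"xyz":[0,-2.4,0],"rotation":[0,0,0],"grip":200},{"xyz":[0,-2.4,0],"rotation":[0,0,0],"grip":200}], squeeze=5)

```text
time: 11.58
ee_pos: [0.507, 0.1856, 0.0988]
eef_rot: [0.993, -0.122, -0.0, -0.001]
ft_force: [0.5, 0.1, 1.9]
width: 0.0296
```

```bash
python3 -c "
from h import *
feel(0,4)"
```

```text
t 11.725 F row -0.42 across 0.32 z 2.34 row pos mm 3.46 z 0.0988 w 0.0297
```

>>> apply_moves(increments=[{"xyz":[0,-0.6,0],"rotation":[0,0,0],"grip":200},{"xyz":[0,-1.2,0],"rotation":[0,0,0],"grip":200},{"xyz":[0,-1.2,0],"rotation":[0,0,0],"grip":200}], squeeze=5)

```text
time: 12.1
ee_pos: [0.5073, 0.1867, 0.0988]
eef_rot: [0.993, -0.122, -0.0, -0.001]
ft_force: [0.3, -0.9, 2.6]
width: 0.0293
```

```bash
python3 -c "
from h import *
feel(0,4)"
```

```text
t 12.25 F row -0.58 across 0.23 z 2.43 row pos mm 4.61 z 0.0988 w 0.0296
```

>>> apply_moves(increments=[{"xyz":[0,-0.6,0],"rotation":[0,0,0],"grip":200},{"xyz":[0,-1.3,0],"rotation":[0,0,0],"grip":200},{"xyz":[0,-1.3,0],"rotation":[0,0,0],"grip":200}], squeeze=5)

```text
time: 12.62
ee_pos: [0.5075, 0.1876, 0.0987]
eef_rot: [0.993, -0.122, -0.0, -0.001]
ft_force: [-0.2, -2.1, 3.0]
width: 0.0294
```

```bash
python3 -c "
from h import *
feel(0,4)
c=cam('top');cv2.imwrite('pics/t4.png',cv2.resize(c['img'][200:350,100:320],None,fx=3.5,fy=3.5,interpolation=cv2.INTER_CUBIC))
c=cam('side');cv2.imwrite('pics/s4.png',cv2.resize(c['img'][90:230,195:355],None,fx=5,fy=4.2,interpolation=cv2.INTER_CUBIC))"
```

```text
t 12.775 F row -2.51 across 0.14 z 2.42 row pos mm 5.63 z 0.0987 w 0.0292
```

View pics/s4.png

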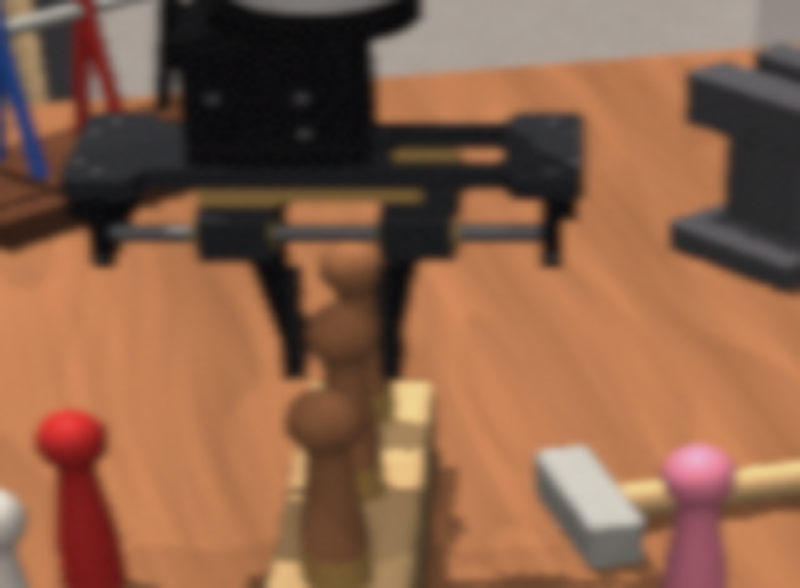

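Stops at about −5 and +5 mm with free travel between, against 5 N at 2 mm on the first handle. The middle handle is the loose one. The picture shows it still seated, with the knob between the fingers at (340,335). Recentring, then a firmer grip and lift.

>>> apply_moves(increments=[{"xyz":[0,2,0],"rotation":[0,0,0],"grip":200},{"xyz":[0,4,0],"rotation":[0,0,0],"grip":200},{"xyz":[0,5.4,0],"rotation":[0,0,0],"grip":200},{"xyz":[0,5.4,0],"rotation":[0,0,0],"grip":200}], squeeze=5)

```text
time: 13.38
ee_pos: [0.5062, 0.1826, 0.0987]
eef_rot: [0.993, -0.122, -0.0, -0.001]
ft_force: [0.8, 0.2, 1.4]
width: 0.0295
```

>>> apply_moves(increments=[{"xyz":[0,0,0],"rotation":[0,0,0],"grip":210},{"xyz":[0,0,0],"rotation":[0,0,0],"grip":210},{"xyz":[0,0,-2],"rotation":[0,0,0],"grip":210},{"xyz":[0,0,-5],"rotation":[0,0,0],"grip":210},{"xyz":[0,0,-8],"rotation":[0,0,0],"grip":210}], squeeze=12)

```text
time: 14.0
ee_pos: [0.5062, 0.1825, 0.1069]
eef_rot: [0.993, -0.122, -0.0, -0.001]
ft_force: [1.2, 0.8, -0.8]
width: 0.0293
```

```bash
python3 -c "
from h import *
feel(0,3)"
```

```text
t 14.1 F row 0.71 across 0.48 z -0.69 row pos mm 0.40 z 0.1071 w 0.0295
```

>>> apply_moves(increments=[{"xyz":[0,0,-8],"rotation":[0,0,0],"grip":210},{"xyz":[0,0,-18],"rotation":[0,0,0],"grip":210},{"xyz":[0,0,-28],"rotation":[0,0,0],"grip":210},{"xyz":[0,0,-38],"rotation":[0,0,0],"grip":210},{"xyz":[0,0,-48],"rotation":[0,0,0],"grip":210}], squeeze=12)

```text
time: 14.72
ee_pos: [0.5065, 0.1826, 0.156]
eef_rot: [0.993, -0.122, 0.0, -0.001]
ft_force: [-0.6, 0.7, -1.4]
width: 0.0289
```

>>> apply_moves(increments=[{"xyz":[0,0,-14],"rotation":[0,0,0],"grip":210},{"xyz":[0,0,-28],"rotation":[0,0,0],"grip":210},{"xyz":[0,0,-42],"rotation":[0,0,0],"grip":210},{"xyz":[0,0,-56],"rotation":[0,0,0],"grip":210},{"xyz":[0,0,-65],"rotation":[0,0,0],"grip":210}], squeeze=12)

```text
time: 15.35
ee_pos: [0.5067, 0.1825, 0.222]
eef_rot: [0.993, -0.122, 0.0, -0.001]
ft_force: [-0.3, -0.7, -1.0]
width: 0.029
```

```bash
python3 -c "
from h import *
feel(0,2)
c=cam('side');cv2.imwrite('pics/s5.png',cv2.resize(c['img'][60:240,175:375],None,fx=4,fy=3.3,interpolation=cv2.INTER_CUBIC))
# tray frame: cv rect 150 x 170 angle 12.74
go([.5133,-.2054,.22])"
```

```text
t 15.4 F row -0.17 across 0.18 z -0.08 row pos mm 0.51 z 0.2225 w 0.029
t 15.45 pos [0.5069 0.1826 0.222 ] F [ 0.17 -0.36 -0.93] w 0.0293
xyz [100.3 374.9   0.9] rot [-0.2 -0.1  0. ]
```

View pics/s5.png

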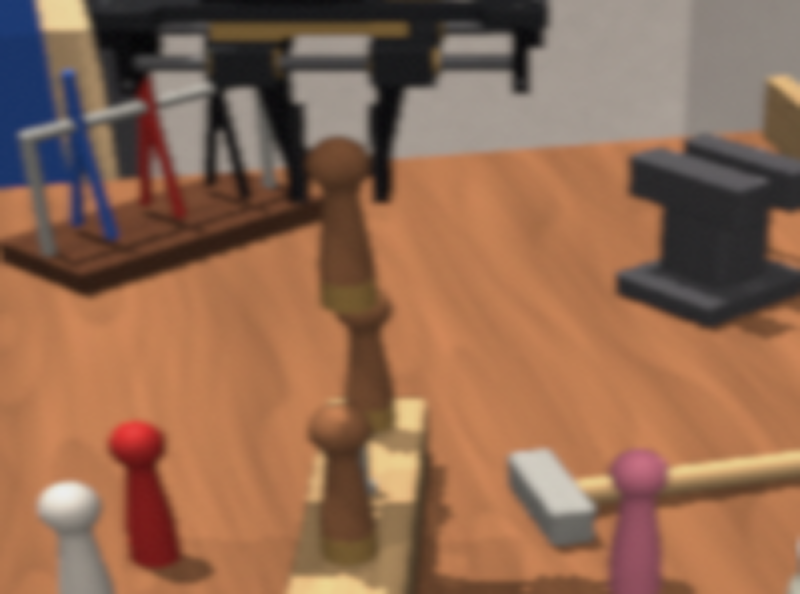

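The handle is off and hangs roughly upright, and the bare shank is visible at (370,470). Carrying it to the tray.

>>> apply_moves(increments=[{"xyz":[5,19,0],"rotation":[0,0,0],"grip":210},{"xyz":[13,49,0],"rotation":[0,0,0],"grip":210},{"xyz":[22,82,0],"rotation":[0,0,0],"grip":210},{"xyz":[32,120,0],"rotation":[0,0,0],"grip":210},{"xyz":[42,158,0],"rotation":[0,0,0],"grip":210}], squeeze=12)

```text
time: 16.08
ee_pos: [0.5087, 0.0163, 0.2211]
eef_rot: [0.992, -0.123, 0.0, -0.001]
ft_force: [0.4, -0.5, -1.3]
width: 0.0289
```

```bash
python3 -c "
from h import *
go([.5133,-.2054,.22])"
```

```text
t 16.075 pos [0.5087 0.0163 0.2211] F [ 0.41 -0.53 -1.28] w 0.0289
xyz [ 58.5 213.9   0.5] rot [-0.2 -0.  -0.1]
```

>>> apply_moves(increments=[{"xyz":[11,40,0],"rotation":[0,0,0],"grip":210},{"xyz":[22,79,0],"rotation":[0,0,0],"grip":210},{"xyz":[33,118,0],"rotation":[0,0,0],"grip":210},{"xyz":[42,154,0],"rotation":[0,0,0],"grip":210},{"xyz":[50,183,0],"rotation":[0,0,0],"grip":210}], squeeze=12)

```text
time: 16.7
ee_pos: [0.5111, -0.1764, 0.2202]
eef_rot: [0.992, -0.124, -0.0, -0.001]
ft_force: [1.3, 0.2, -0.5]
width: 0.029
```

```bash
python3 -c "
from h import *
go([.5133,-.2054,.22])"
```

```text
t 16.7 pos [ 0.5111 -0.1764  0.2202] F [ 1.3   0.22 -0.47] w 0.029
xyz [ 9.3 27.6  0.1] rot [-0.1  0.  -0.2]
```

>>> apply_moves(increments=[{"xyz":[6,18,0],"rotation":[0,0,0],"grip":210},{"xyz":[9,27,20],"rotation":[0,0,0],"grip":210},{"xyz":[9,27,50],"rotation":[0,0,0],"grip":210},{"xyz":[9,27,80],"rotation":[0,0,0],"grip":210},{"xyz":[9,27,105],"rotation":[0,0,0],"grip":210}], squeeze=12)

```text
time: 17.32
ee_pos: [0.5117, -0.2057, 0.1136]
eef_rot: [0.992, -0.125, -0.001, -0.001]
ft_force: [1.1, 0.0, -1.0]
width: 0.029
```

>>> apply_moves(increments=[{"xyz":[0,0,20],"rotation":[0,0,0],"grip":210},{"xyz":[0,0,35],"rotation":[0,0,0],"grip":210},{"xyz":[0,0,45],"rotation":[0,0,0],"grip":210},{"xyz":[0,0,45],"rotation":[0,0,0],"grip":210}], squeeze=12)

```text
time: 17.82
ee_pos: [0.5112, -0.2058, 0.0683]
eef_rot: [0.992, -0.125, -0.001, -0.001]
ft_force: [-0.1, -0.3, 0.7]
width: 0.0292
```

```bash
python3 - <<'E'
from h import *
go([.5133,-.2054,.0507])
c=cam('side');u,v=map(int,proj(c,[.513,-.205,.06]));print(u,v);u=max(u,130)
a=proj(c,[.513,-.205,.01]);b=proj(c,[.513,-.205,.09]);print('vertical',a,b)
cv2.imwrite('pics/s6.png',cv2.resize(c['img'][v-110:v+90,u-120:u+120],None,fx=3.3,fy=3,interpolation=cv2.INTER_CUBIC))
P=pts(c)
E
```

```text
t 17.825 pos [ 0.5112 -0.2058  0.0683] F [-0.08 -0.28  0.7 ] w 0.0292
xyz [ 2.  -0.8 17.6] rot [-0.1  0.1 -0.3]
315 342
vertical (np.float64(315.0454245750991), np.float64(364.9537989341077)) (np.float64(315.4361560819234), np.float64(327.4886863468544))
```

View pics/s6.png

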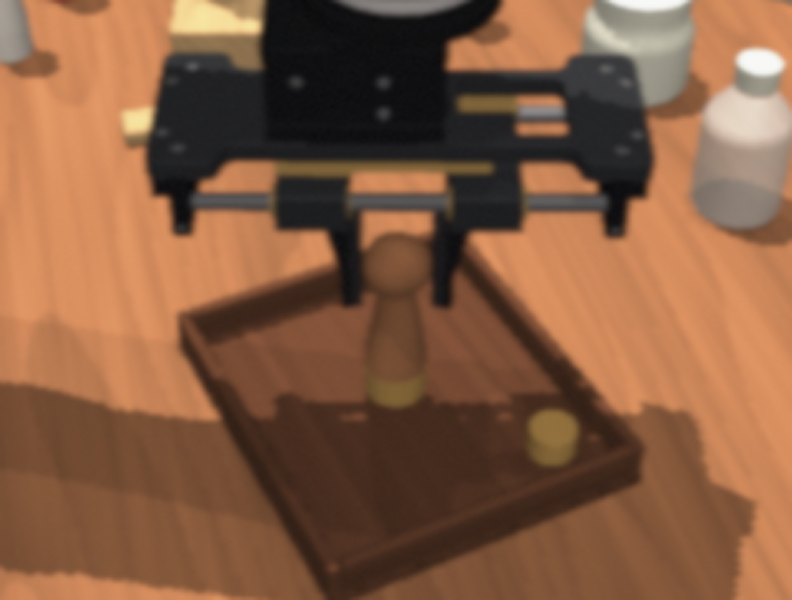

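Hanging upright over the tray centre, clear of the plug. Lowering.

>>> apply_moves(increments=[{"xyz":[0,0,5],"rotation":[0,0,0],"grip":210},{"xyz":[0,0,10],"rotation":[0,0,0],"grip":210},{"xyz":[0,0,14],"rotation":[0,0,0],"grip":210},{"xyz":[0,0,16],"rotation":[0,0,0],"grip":210},{"xyz":[0,0,16],"rotation":[0,0,0],"grip":210}], squeeze=12)

```text
time: 18.5
ee_pos: [0.5116, -0.2058, 0.0528]
eef_rot: [0.992, -0.125, -0.001, -0.001]
ft_force: [0.4, 0.5, -0.4]
width: 0.0292
```

```bash
python3 - <<'E'
from h import *
feel(0,4); c=cam('side');P=pts(c);s=r.read_state()
q=P-s['ee_pos'];m=(np.hypot(q[...,0],q[...,1])<.03)&(c['img'].max(2)>50)
for z in np.arange(.005,.115,.01):
    w=P[m&(P[...,2]>z)&(P[...,2]<z+.01)]
    if len(w)>4: print(round(z,3),len(w),'x mid',((w[:,0].min()+w[:,0].max())/2).round(4),'ymin',np.percentile(w[:,1],10).round(4))
E
```

```text
t 18.65 F row 0.42 across -0.16 z -0.53 row pos mm -375.10 z 0.0529 w 0.0294
0.005 649 x mid 0.5116 ymin -0.2289
0.015 88 x mid 0.5114 ymin -0.2211
0.025 87 x mid 0.5119 ymin -0.2208
0.035 100 x mid 0.512 ymin -0.2205
0.045 88 x mid 0.5122 ymin -0.2189
0.055 84 x mid 0.5118 ymin -0.2171
0.065 83 x mid 0.5104 ymin -0.217
0.075 60 x mid 0.51 ymin -0.2223
0.085 103 x mid 0.51 ymin -0.2218
0.095 219 x mid 0.5153 ymin -0.2202
0.105 78 x mid 0.5166 ymin -0.2142
```

>>> apply_moves(increments=[{"xyz":[0,0,0.7],"rotation":[0,0,0],"grip":210},{"xyz":[0,0,1.4],"rotation":[0,0,0],"grip":210},{"xyz":[0,0,2],"rotation":[0,0,0],"grip":210},{"xyz":[0,0,2],"rotation":[0,0,0],"grip":210}], squeeze=12)

```text
time: 19.2
ee_pos: [0.5118, -0.206, 0.0511]
eef_rot: [0.992, -0.125, -0.0, -0.001]
ft_force: [-1.1, 0.7, 1.2]
width: 0.0289
```

```bash
python3 -c "
from h import *
feel(0,4)"
```

```text
t 19.35 F row -0.20 across -0.72 z 1.76 row pos mm -375.18 z 0.0511 w 0.0292
```

Fz changed from −0.5 to +1.8 N at the predicted height, so it is in contact. One small extra press, then a soft grip so it can settle.

>>> apply_moves(increments=[{"xyz":[0,0,0.7],"rotation":[0,0,0],"grip":210},{"xyz":[0,0,0.7],"rotation":[0,0,0],"grip":210},{"xyz":[0,0,0.7],"rotation":[0,0,0],"grip":210}], squeeze=4)

```text
time: 19.73
ee_pos: [0.5122, -0.2062, 0.0508]
eef_rot: [0.992, -0.125, -0.0, -0.001]
ft_force: [-0.8, -0.9, 5.2]
width: 0.0295
```

```bash
python3 -c "
from h import *
feel(0,4)"
```

```text
t 19.875 F row -0.91 across -0.58 z 4.65 row pos mm -375.31 z 0.0508 w 0.0296
```

Firmly seated on the floor (4.7 N). Releasing slowly, then backing straight up.

>>> apply_moves(increments=[{"xyz":[0,0,-0.3],"rotation":[0,0,0],"grip":165},{"xyz":[0,0,-0.3],"rotation":[0,0,0],"grip":150},{"xyz":[0,0,-0.3],"rotation":[0,0,0],"grip":120},{"xyz":[0,0,-0.3],"rotation":[0,0,0],"grip":90},{"xyz":[0,0,-0.3],"rotation":[0,0,0],"grip":90}])

```text
time: 20.5
ee_pos: [0.5121, -0.2061, 0.0511]
eef_rot: [0.992, -0.125, -0.0, -0.001]
ft_force: [-0.7, 0.3, -0.2]
width: 0.0537
```

```bash
python3 - <<'E'
from h import *
feel(0,2)
c=cam('side');cv2.imwrite('pics/s7.png',cv2.resize(c['img'][232:432,195:435],None,fx=3.3,fy=3,interpolation=cv2.INTER_CUBIC))
E
```

```text
t 20.55 F row 0.14 across -0.09 z 0.06 row pos mm -375.28 z 0.0511 w 0.0551
```

View pics/s7.png

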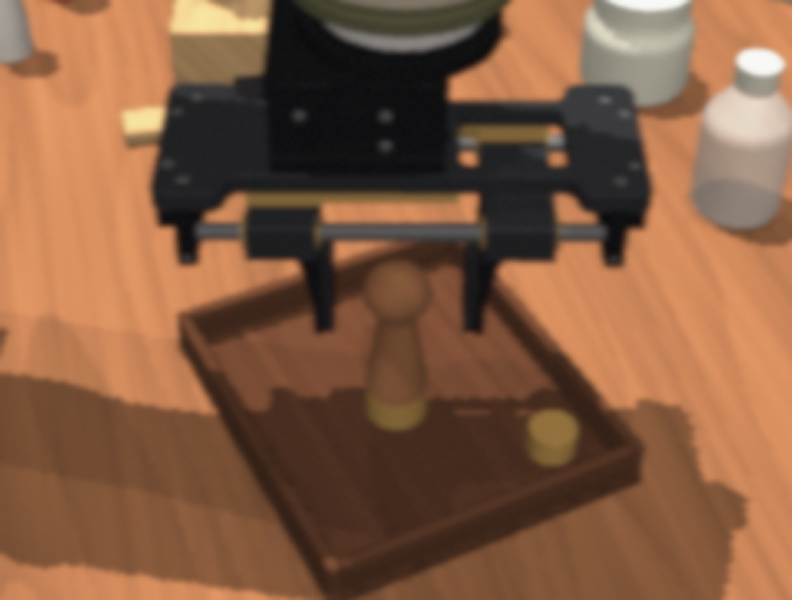

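It stands on its own between the open fingers, with the knob at (397,290). Retreating upward.

>>> apply_moves(increments=[{"xyz":[0,0,-10],"rotation":[0,0,0],"grip":80},{"xyz":[0,0,-30],"rotation":[0,0,0],"grip":80},{"xyz":[0,0,-60],"rotation":[0,0,0],"grip":80},{"xyz":[0,0,-100],"rotation":[0,0,0],"grip":80},{"xyz":[0,0,-140],"rotation":[0,0,0],"grip":80}])

```text
time: 21.22
ee_pos: [0.512, -0.2066, 0.1931]
eef_rot: [0.992, -0.125, 0.0, -0.001]
ft_force: [0.2, 1.0, 0.4]
width: 0.0597
```

>>> apply_moves(increments=[{"xyz":[0,0,-10],"rotation":[0,0,0],"grip":80},{"xyz":[0,0,-10],"rotation":[0,0,0],"grip":80},{"xyz":[0,0,-10],"rotation":[0,0,0],"grip":80}])

```text
time: 21.6
ee_pos: [0.5113, -0.2063, 0.2019]
eef_rot: [0.992, -0.125, -0.001, -0.001]
ft_force: [-0.2, -0.2, -0.0]
width: 0.0597
```

```bash
python3 - <<'E'
from h import *
c=cam('side');cv2.imwrite('pics/s8.png',c['img'])
P=pts(c);m=(np.hypot(P[...,0]-.512,P[...,1]+.206)<.03)
for z in np.arange(.015,.115,.015):
    w=P[m&(P[...,2]>z)&(P[...,2]<z+.015)]
    if len(w)>4: print(round(z,3),len(w),'x mid',((w[:,0].min()+w[:,0].max())/2).round(4),'ymin',np.percentile(w[:,1],10).round(4))
for n,k in(('p3',.075),('p1',-.075)):print(n,proj(c,CEN+k*ROW+[0,0,.137]))
print(r.read_state()['time'],r.read_state()['ee_pos'])
E
```

```text
0.015 138 x mid 0.5117 ymin -0.2213
0.03 135 x mid 0.512 ymin -0.2202
0.045 130 x mid 0.5121 ymin -0.2185
0.06 99 x mid 0.512 ymin -0.2166
0.075 56 x mid 0.5098 ymin -0.2218
0.09 288 x mid 0.5114 ymin -0.2209
0.105 23 x mid 0.5106 ymin -0.2136
p3 (np.float64(265.1172220091983), np.float64(153.72498895124417))
p1 (np.float64(259.2803386797874), np.float64(190.46633792320898))
21.65 [ 0.51129418 -0.20632687  0.20179769]
```

View pics/s8.png

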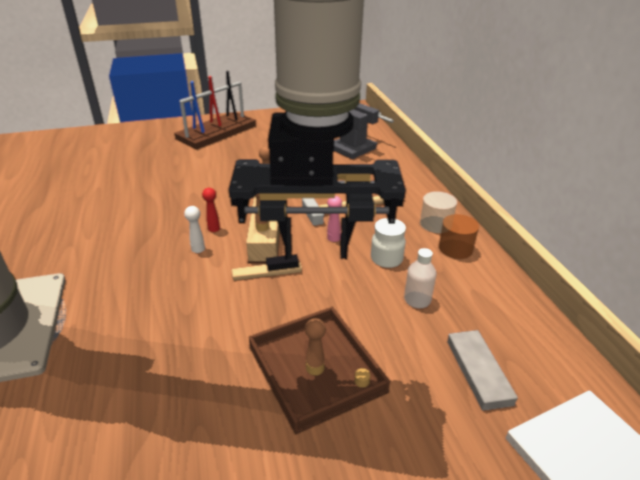

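The handle stands upright in the tray at (316,345), and the plug at (363,377) is untouched. Last check is the two remaining handles from above.

```bash
python3 - <<'E'
from h import *
c=cam('top');cv2.imwrite('pics/t9.png',c['img'])
o=dict(np.load('top0.npz'))['img']
d=cv2.absdiff(c['img'],o).max(2)
for n,(u,v) in dict(k3=(148,261),k1=(247,286)).items():
    a=o[v-14:v+14,u-14:u+14];res=cv2.matchTemplate(c['img'][v-22:v+22,u-22:u+22],a,cv2.TM_CCOEFF_NORMED);print(n,cv2.minMaxLoc(res)[1],np.array(cv2.minMaxLoc(res)[3])-8)
E
```

```text
k3 0.9898321628570557 [0 0]
k1 0.9908989071846008 [0 0]
```

View pics/t9.png

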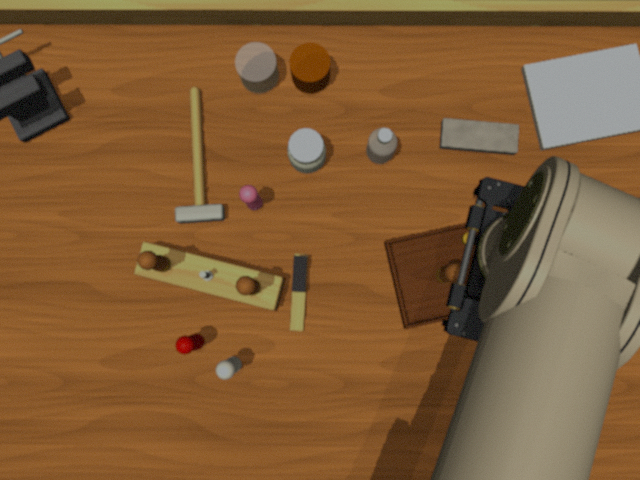

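The end handles at (148,261) and (247,286) haven't shifted, the bare shank is at (206,274), and the other items I can see are where they were. Handing in.

```bash
python3 -c "
from h import *
print(r.close_job())"
```

```text
the job is handed in; nothing more can be done
None
```

The loose handle was the middle one (place 2). It is now off its shank and standing upright on the tray floor near the middle. I handed the job in at about 22 s of the 69 s allowed.

- **Finding it:** I rocked the handle at the far end of the row (+y end) and the middle one along the row with a 5 N grip. The far one pushed back with 4–5 N after about 2 mm of travel. The middle one moved almost freely between stops at about −5 and +5 mm, still seated. I did not rock the third handle, since only one could be loose.
- **Removing and placing it:** It lifted off with about its own weight. It touched the tray floor at the expected height, and I pressed it down with about 4.7 N before letting go.
- **Last checks:** The handle stands alone, upright to within about 2 mm over its length. In the top view the two remaining handles match their starting picture with no shift. The plug stayed in place in the side view, and the other items in view are where they were.
- **What disagreed:**
  - **Fingertips:** They measured about 20 mm behind the reported tool point, not 8 mm ahead as described. My first close therefore only touched the top of the far knob; I opened, went 27 mm lower and gripped again.
  - **Play:** The play I felt was about ±5 mm, more than the stated ±3.5 mm. Slip and give in the light grip may explain it.

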